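Set the play-shop shelf divider to its marked stop

TASK

The play shop's display shelf is being set out for the next packs: with the fingertips press down the pad in the middle of the sliding divider to free its brake, and, keeping it pressed, push the divider along its rail until it rests fully against the marked stop, the one with the round knob on top. Then let the pad spring back up and move clear; do not force the divider along with its pad up, and do not lift or shift the packs, the jar or the basket.

Things in the scene. Friction and masses are not known exactly. Their poses are not given: they have to be found in the camera images.
- shelf: Low light-wood display shelf fixed on the table, 180 x 670 mm, board 12 mm thick, end boards 50 mm high, far lip 36 mm high. An aluminium rail 30 mm wide runs along its near part; its top is 32 mm above the table. Origin: on the table under the middle of the rail; x points across the shelf from the rail to the goods side, y along the rail, z up.
- divider (a joint): Position of the sliding divider along the rail in m: 0 at the middle of the rail, growing along the shelf's y. Unless its pad is pressed, a friction brake holds it (15 to 25 N to force it); with the pad pressed it slides with about 2 N.
- pad (a joint): How far the divider's pad is pressed down, in m: 0 is up (brake on), 0.007 is fully down. The spring takes about 4 N to start and 7.5 N fully down; from 0.002 on the brake is free. It springs back by itself.
- pad_top (a point): Middle of the top face of the ribbed black rubber pad in the middle of the divider, 64 mm above the table when up. The pad measures 52 mm across the rail and 54 mm along it, and lies between two wooden cheeks (60 mm apart along the rail, each 22 mm thick) that stand 10 mm higher than it; the fingers may bear on the inside of a cheek to push.
- divider_mid (a point): Middle of the divider's wooden saddle on the rail's centre line, 44 mm above the table. Saddle: 56 mm across the rail, 104 mm along it, so each end face is 52 mm from this point. On the goods side it carries a thin upright board (12 mm thick, top 90 mm above the table) reaching from 30 to 126 mm off the rail's centre line.
- marked_stop_mid (a point): Marked stop: wooden block astride the rail, 60 mm across it, 25 mm along it, top 72 mm above the table, with a round wooden knob (32 mm diameter, top 92 mm up) on it. Fixed, at either end of the rail. The point is on the rail's centre line, mid-block, 44 mm above the table; it is 64.5 mm from divider_mid when the divider is against the stop.
- plain_stop_mid (a point): The other stop, on the other side of the divider: the same block and point without a knob, flat on top. It is fixed.
- pack_a: Toy-food pack, black base and clear lid, 100 x 85 x 40 mm, loose on one end of the shelf's board; origin at the centre of its underside. Leave it alone.
- pack_b: A second pack of the same size on the other end of the shelf. Leave it alone.
- jar: Glass jar with white cap, 60 mm diameter, 100 mm tall, loose on the table beyond the shelf; origin at the centre of its underside. Leave it alone.
- basket: Dark wooden basket 100 x 140 x 50 mm with toy fruit, loose on the table beyond the shelf; origin at the centre of its underside. Leave it alone.

How it is judged (in metres and radians):
On the way, in this order (a step that is already met when the one before it is completed fails the run):
1. the pad is pressed down while the divider is still away from the marked stop (value of joint pad above 0.0015 m and horizontal distance between divider_mid and marked_stop_mid above 0.075 m), for 0.1 s.
2. the divider reaches the marked stop with its pad still pressed (horizontal distance between divider_mid and marked_stop_mid below 0.0675 m and value of joint pad above 0.0015 m), for 0.1 s.
At the end, for the whole second after the job is handed in: The divider rests against the marked stop (gap under 3 mm) and is at rest, its pad is back up (within 1 mm), and the packs, jar and basket are within 10 mm of where they started (horizontal distance between divider_mid and marked_stop_mid below 0.0675 m and value of joint pad below 0.001 m and velocity of joint divider between -0.005 and 0.005 m/s and distance of each of pack_a, pack_b, jar, basket from where it was at the start of the episode below 0.01 m); the robot touches nothing.
It fails at once if the divider is forced along (faster than 10 mm/s) while its pad is up (value of joint pad below 0.0004 m and (velocity of joint divider above 0.01 m/s or velocity of joint divider below -0.01 m/s)).
It fails at once if a pack, the jar or the basket is lifted or shifted by more than 15 mm (distance of any of pack_a, pack_b, jar, basket from where it was at the start of the episode above 0.015 m).
It also fails if it takes over 35 s, if anything falls off the work surface, if the arm or the gripper's body presses on something with over 40 N, if the wrist force passes 120 N, or if a joint passes its speed limit or range.

ROBOT

A 6-joint arm with a two-finger parallel gripper is mounted at the origin on the work surface. World frame = base frame: x ahead of the robot, y to its left, z up, the work surface at z = 0. Lengths are in mm, angles in rad, forces in N, time in s.
With the tool pointing down it reaches from about 325 to 775 mm from the base axis. Payload 9.3 kg.
Tool frame: the origin (TCP) lies between the finger pads; the fingertips stand 17 mm ahead of it and the grasp point (between the pads) lies 2 mm behind it; y points along the fingers, z is the direction in which the jaws open and shut, and the axes are right-handed (so a half turn about y gives the same grasp; the last joint's range is limited). The gripper opens to 85 mm and grips with 20 to 120 N. Pads are 22 mm wide; open, the fingers measure 114 mm over their backs; the gripper's body (76 mm by 85 mm) begins 54 mm behind the grasp point. The pads swing forward as they close: fully open they stand 13 mm farther back than shut.
Start: joints at [-1.368, 0.259, 0.021, 1.334, 0, 1.418], TCP at [191.58, -515.552, 248.279] pointing down, gripper open.
Joint ranges: [-3.04, 3.04], [-0.91, 1.82], [-1.04, 1.36], [-1.92, 1.95], [-1.52, 1.45], [-3.14, 3.14]. Speed limits (rad/s): [2.22, 2.22, 2.79, 3.14, 3.14, 3.14].

INTERFACE

Orientations are given as a rotation vector (axis times angle).
In Python, from rig import telemetry, eyes, order, spotter gives the robot as it stands.
- The arm moves only by the tool step_arm, never from a script. Its argument "moves" is a list of rows, each a list of 7 numbers: the opening, from -1 (shut) to 1 (fully open), then the shift along the tool's x, y, z in mm, then the turn, a rotation vector about the tool's x, y, z in degrees. In form: [[grip, dx, dy, dz, rx, ry, rz], ...]. A call has 1 to 12 rows; each row shifts and turns the commanded pose from where the row before left it, along the tool's axes as they then stand; what a row does not reach is not made up. A row lasts 1/12 s, in which the tool goes at most 41.7 mm and 7.16 degrees, less where a joint would pass 70% of its speed; a pose out of reach is approached as far as the arm can. A call with a gripper value outside its range is refused whole. The fingers move at their own pace and stop on an object; the grip force is fixed at half the most. Time passes only in rows, so rows that do not move let the fingers close. It gives the time, the measured TCP pose, the force and the opening at its end, in the units of the state.
- telemetry.read_state(): the state, without advancing time (a new reading comes with each control period).
- eyes.grab_frame(name): name is "scene" or "top"; returns a dict with "color" (480x640x3 uint8, red, green, blue), "range_z" (480x640 float32, mm along the optical axis (not along the pixel's ray), 0 where there is no reading), "fx", "fy", "cx", "cy" (pixels), "k1" (the pictures are not rectified: a ray, as slopes to the right and down, at radius r is drawn at 1 + k1 r^2 times it, then the intrinsics apply), "world_to_cam" (4x4, takes a point from world to camera coordinates). Camera axes: x right, y up, looking along -z (the intrinsics and any distortion apply to the point x, -y, -z); pixel columns grow to the right and rows downward; lengths in mm; the calibration is good to about 2 mm. A picture is of the moment at which its call begins.
- order.hand_in(): hands the job in, once; it reports no verdict.
Trained networks look in the newest picture that a camera, given by its name, has taken for a name from the list of things; names that differ only in an ending like _2 or _b are one class to them, and where a whole thing is asked for, a point or a joint stands for the part that bears it (a point fixed in the world has none). Each returns a list of dicts, best first, with "confidence" (0 to 1); they miss things now and then, are a little off and sometimes report something else, mostly with a low value. They report only what shows in the picture. A call takes as long as a camera call.
- spotter.cut_out(camera, query): "mask" (480x640 bool, what is visible of it) and "pixel" ([column, row] in pixels, amid what is visible of it).
The state is a dict: "clock": time; "joint_pos": joint angles; "joint_velocities": joint speeds; "effort": joint torques, N m; "position": TCP position; "ee_rot": TCP orientation; "force": force on the tool from outside, world axes, zero at the start; "moment": the same for the moment, N m; "gripper_width": opening from 0.0 (shut) to 1.0 (fully open).
Only numpy, scipy, OpenCV 4.12 (cv2) and the standard library are available. Lean on these libraries where they do the work, as an engineer would, in place of code of your own. Each camera call takes 0.05 s, during which the arm holds its last target. There are 200 camera calls.

## Working session

There is one attempt and no reset: what is moved stays moved. The work goes in short steps, Python scripts to look and compute and a tool call to move; the robot and the scene stay as the last step left them, time stands still between calls to the robot, and variables do not carry over. Pictures are saved under pics/ and viewed, about 8 in all and at most 12, crops included, and the job is handed in when it is done.

Besides the shell and the picture viewer there is one more tool, called after "Request:" as name([rows], argument=value, ...), one row to a line, values as JSON. step_arm: Moves the arm, as the interface text tells. Its arguments: {"type":"object","properties":{"moves":{"type":"array"}},"required":["moves"]}

```bash
mkdir -p pics
cat > h.py <<'E'
import numpy as np, cv2
from rig import telemetry, eyes, order, spotter
from scipy.spatial.transform import Rotation as R
def save(f,n): cv2.imwrite('pics/'+n,f['color'][:,:,::-1])
def cloud(f):
    # world points for every pixel, HxWx3 (nan where none)
    K=np.array([[f['fx'],0,f['cx']],[0,f['fy'],f['cy']],[0,0,1.]])
    v,u=np.mgrid[0:480,0:640]
    p=np.stack([u,v],-1).reshape(-1,1,2).astype(float)
    s=cv2.undistortPoints(p,K,np.array([f['k1'],0,0,0,0.])).reshape(480,640,2)
    z=f['range_z'].astype(float); z[z==0]=np.nan
    c=np.stack([s[...,0]*z,-s[...,1]*z,-z,np.ones_like(z)],-1)
    return (c@np.linalg.inv(f['world_to_cam']).T)[...,:3]
E
python3 - <<'E'
from h import *
s=telemetry.read_state();print(s)
print(R.from_rotvec(s['ee_rot']).as_matrix().round(3))
for n in('top','scene'):
    f=eyes.grab_frame(n);save(f,n+'0.png');C=cloud(f)
    np.save(n+'0.npy',C)
    print(n,f['fx'],f['k1'],np.linalg.inv(f['world_to_cam']).round(2).tolist())
    for q in('divider','pad','pad_top','marked_stop_mid','plain_stop_mid','shelf','pack_a','jar','basket'):
        try:
            for d in spotter.cut_out(n,q)[:3]:
                m=d['mask'];print(q,round(d['confidence'],2),d['pixel'],m.sum(),np.nanmedian(C[m],0).round(0))
        except Exception as e: print(q,e)
E
```

```text
{'clock': 0.0, 'joint_pos': array([-1.36758605e+00,  2.59219435e-01,  2.07664933e-02,  1.33372780e+00,
        8.22028323e-06,  1.41821160e+00]), 'joint_velocities': array([-0.00170779,  0.00116639, -0.00142508,  0.00027502,  0.00051572,
       -0.00079738]), 'effort': array([-2.11648185e-03, -5.55637586e+01,  3.44522309e+01,  1.37316258e-02,
       -3.80271804e-04,  9.63347844e-06]), 'position': array([ 191.53661727, -515.29093836,  247.65322809]), 'ee_rot': array([-0.36460531,  2.02913028, -2.02627857]), 'force': array([-0.13862806,  0.30170332,  0.87696052]), 'moment': array([-0.01693886,  0.00148294,  0.01426236]), 'gripper_width': 0.999405124834716}
[[-0.937 -0.     0.348]
 [-0.348  0.001 -0.937]
 [-0.    -1.    -0.001]]
top 587.7961481522598 -0.17165635928113288 [[0.02, 0.99, -0.15, 453.91], [-1.0, 0.03, 0.0, 5.96], [0.01, 0.15, 0.99, 1104.09], [0.0, 0.0, 0.0, 1.0]]
divider 0.79 [285.7, 325.2] 2143 [480.  52.  69.]
pad 0.88 [281.6, 328.4] 890 [475.  58.  64.]
pad_top 0.67 [282.0, 329.2] 869 [475.  56.  64.]
pad_top 0.42 [286.5, 325.0] 2156 [480.  52.  70.]
marked_stop_mid 0.79 
[... 497 characters left out ...]
0.02, 0.7, 0.72, 954.79], [0.0, 0.0, 0.0, 1.0]]
divider 0.89 [371.0, 231.0] 2174 [502.  60.  63.]
pad 0.73 [379.1, 217.3] 381 [476.  63.  62.]
pad_top 0.79 [381.5, 218.0] 403 [475.  62.  61.]
pad_top 0.52 [371.3, 228.4] 2231 [502.  60.  63.]
marked_stop_mid 0.64 [338.9, 165.0] 589 [ 461. -140.   63.]
plain_stop_mid 0.69 [419.5, 281.3] 678 [500. 244.  65.]
shelf 0.69 [359.3, 249.8] 17227 [535.  97.  15.]
pack_a 0.98 [292.9, 157.5] 1302 [ 530. -223.   45.]
pack_a 0.66 [405.7, 327.5] 2309 [582. 310.  49.]
jar 0.81 [260.7, 292.3] 1557 [780. 125.  70.]
jar 0.29 [403.4, 327.4] 2355 [583. 311.  49.]
basket 0.93 [204.0, 220.3] 3226 [ 798. -130.   33.]
basket 0.21 [372.9, 229.8] 2212 [503.  60.  63.]
```

Run:
```python
from h import *
i=cv2.imread('pics/top0.png')[230:400,100:500];cv2.imwrite('pics/top0c.png',cv2.resize(i,(800,340),interpolation=cv2.INTER_CUBIC))
i=cv2.imread('pics/scene0.png')[130:350,270:500];cv2.imwrite('pics/scene0c.png',cv2.resize(i,(627,600),interpolation=cv2.INTER_CUBIC))
C=np.load('top0.npy')
def st(n,P):
    print(n,len(P),np.median(P,0).round(1),((np.percentile(P,2,axis=0)+np.percentile(P,98,axis=0))/2).round(1))
P=C.reshape(-1,3);P=P[~np.isnan(P).any(1)]
# heights around the two stops
for n,c in(('R',(456,-149)),('L',(491,229)),('D',(475,57))):
    Q=P[np.hypot(P[:,0]-c[0],P[:,1]-c[1])<45]
    print(n,np.histogram(Q[:,2],bins=range(0,104,8)))
# rail
Q=P[(P[:,2]>28)&(P[:,2]<35)&(P[:,0]<520)&(P[:,0]>430)&(P[:,1]>-130)&(P[:,1]<210)]
print('rail',len(Q)); 
if len(Q): 
    print(cv2.fitLine(Q[:,:2].astype(np.float32),cv2.DIST_HUBER,0,.01,.01).ravel())
spotter
eyes.grab_frame('top')
for q in('pad','marked_stop_mid','plain_stop_mid','divider'):
    d=spotter.cut_out('top',q)[0];m=d['mask'];S=C[m];S=S[~np.isnan(S).any(1)]
    for lo,hi in((58,68),(68,77),(77,88),(86,97)):
        T=S[(S[:,2]>lo)&(S[:,2]<hi)]
        if len(T)>10: st((q,lo),T); print(cv2.minAreaRect(T[:,:2].astype(np.float32)))
```

```text
R (array([ 27, 699,  12, 303, 187,  19,  18,  25, 143, 139,  14, 254]), array([ 0,  8, 16, 24, 32, 40, 48, 56, 64, 72, 80, 88, 96]))
L (array([ 32, 649,  22, 288, 222,  23,  33,  34, 251, 244,   0,   0]), array([ 0,  8, 16, 24, 32, 40, 48, 56, 64, 72, 80, 88, 96]))
D (array([ 24, 357,  12,   0,   0, 101,  52, 468, 528, 346,  17,  50]), array([ 0,  8, 16, 24, 32, 40, 48, 56, 64, 72, 80, 88, 96]))
rail 1628
[9.7254165e-02 9.9525958e-01 4.7181644e+02 3.0572874e+01]
('pad', 58) 775 [474.4  56.2  64. ] [474.3  56.6  63.9]
((474.762451171875, 56.542640686035156), (52.13681411743164, 49.38118362426758), 84.21251678466797)
('pad', 68) 15 [477.8  53.6  68.4] [474.6  57.7  68.7]
((474.8326110839844, 57.35594177246094), (36.763545989990234, 43.949405670166016), 86.38324737548828)
('marked_stop_mid', 58) 31 [ 446.7 -140.8   63.9] [ 455.1 -148.8   63.4]
((454.43353271484375, -152.40594482421875), (25.690523147583008, 56.4583740234375), 84.79740142822266)
('marked_stop_mid', 68) 237 [ 441.7 -150.5   72.1] [ 454.8 -151.6   72. ]
((454.6370544433594, -152.6378936767578), (25.389122009277344, 59.2398
[... 670 characters left out ...]
49691390991211, 60.80961990356445), 83.57173919677734)
('divider', 58) 901 [475.   57.4  63.9] [475.4  58.4  63.6]
((519.4014282226562, 60.993560791015625), (70.09292602539062, 143.68917846679688), 84.14550018310547)
('divider', 68) 757 [474.7  44.1  73.5] [476.1  57.   72.5]
((519.8712768554688, 53.458099365234375), (104.32970428466797, 145.5579376220703), 84.75852966308594)
('divider', 77) 108 [531.4  49.   86.2] [526.3  58.   82.5]
((524.600830078125, 52.85605239868164), (100.58540344238281, 146.61856079101562), 84.38311767578125)
('divider', 86) 364 [551.   50.   89.6] [551.5  49.9  89.9]
((551.5531005859375, 50.23098373413086), (12.085880279541016, 95.40567779541016), 84.67688751220703)
```

View pics/top0c.png

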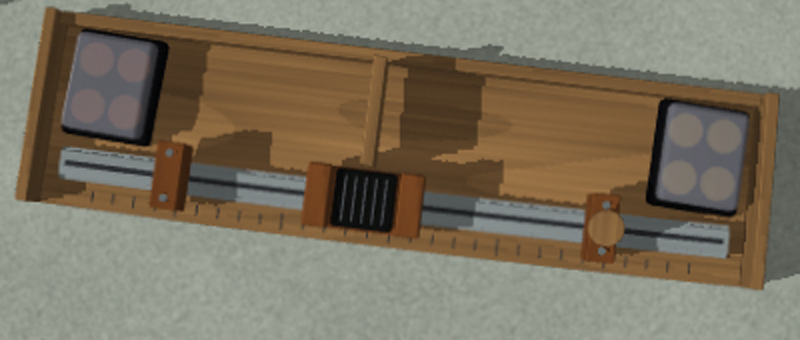

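View pics/scene0c.png

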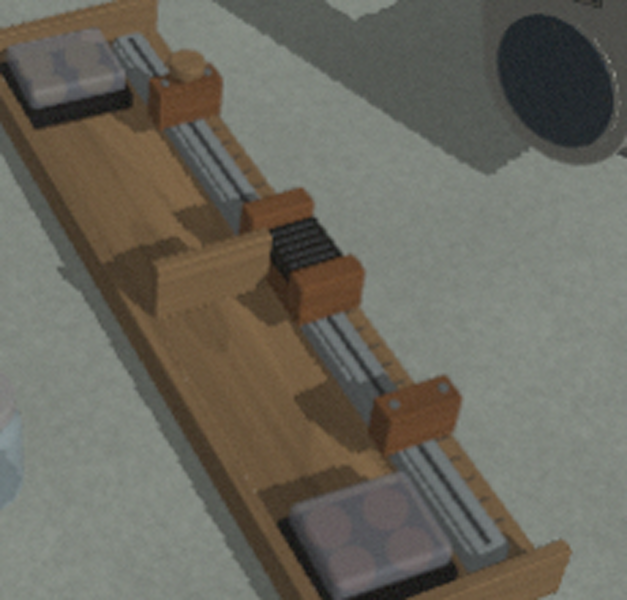

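Request:
step_arm([
  [-1, 0, 0, 0, 0, -7, 0],
  [-1, 0, 0, 0, 0, -7, 0],
  [-1, 0, 0, 0, 0, -7, 0],
  [-1, 0, 0, 0, 0, -7, 0],
  [-1, 0, 0, 0, 0, -7, 0],
  [-1, 0, 0, 0, 0, -7, 0],
  [-1, 0, 0, 0, 0, -7, 0],
  [-1, 0, 0, 0, 0, -7, 0],
  [-1, 0, 0, 0, 0, -7, 0],
  [-1, 0, 0, 0, 0, -1, 0],
  [-1, 0, 0, 0, 0, 0, 0],
])

```text
clock: 2.17
position: [191.6, -515.5, 248.3]
ee_rot: [-1.16, 1.283, -1.283]
force: [1.0, -0.1, 0.0]
gripper_width: 0.003
```

Request:
step_arm([
  [-1, -10, 0, 4, 0, 0, 0],
  [-1, -20, 0, 8, 0, 0, 0],
  [-1, -30, 0, 12, 0, 0, 0],
  [-1, -30, 0, 12, 0, 0, 0],
  [-1, -30, 0, 12, 0, 0, 0],
  [-1, -30, 0, 12, 0, 0, 0],
  [-1, -30, 0, 12, 0, 0, 0],
  [-1, -30, 0, 12, 0, 0, 0],
  [-1, -30, 0, 12, 0, 0, 0],
  [-1, -30, 0, 12, 0, 0, 0],
  [-1, -30, 0, 12, 0, 0, 0],
  [-1, -30, 0, 12, 0, 0, 0],
])

```text
clock: 3.17
position: [355.4, -197.9, 248.5]
ee_rot: [-1.159, 1.283, -1.284]
force: [0.7, -0.6, 0.7]
gripper_width: 0.001
```

```bash
cat > d.py <<'E'
from h import *
import sys
s=telemetry.read_state();M=R.from_rotvec(s['ee_rot']).as_matrix()
t=np.array(eval(sys.argv[1]))
print(s['position'].round(1),s['force'].round(1),'heading z',np.degrees(np.arctan2(M[1,2],M[0,2])).round(2),'tilt',M[2].round(3),'tool delta',(M.T@(t-s['position'])).round(1))
E
python3 d.py 473.5,44.6,140
```

```text
[ 355.4 -197.9  248.5] [ 0.7 -0.6  0.7] heading z -5.81 tilt [ 0.    -1.     0.001] tool delta [-253.2  108.5   92.9]
```

Request:
step_arm([
  [-1, -30, 0, 11, 0, 0, 0],
  [-1, -30, 0, 11, 0, 0, 0],
  [-1, -30, 0, 11, 0, 0, 0],
  [-1, -30, 10, 11, 0, 0, 0],
  [-1, -30, 10, 11, 0, 0, 0],
  [-1, -30, 10, 11, 0, 0, 0],
  [-1, -30, 15, 11, 0, 0, 0],
  [-1, -25, 20, 10, 0, 0, 0],
  [-1, -18, 20, 6, 0, 0, 0],
  [-1, 0, 15, 0, 0, 0, 0],
  [-1, 0, 8, 0, 0, 0, 0],
  [-1, 0, 0, 0, 0, 0, 0],
])

```text
clock: 4.17
position: [471.2, 43.1, 138.9]
ee_rot: [-1.163, 1.284, -1.28]
force: [0.7, 0.1, 0.5]
gripper_width: -0.001
```

```bash
python3 d.py 473.5,44.6,90
python3 - <<'E'
from h import *
f=eyes.grab_frame('top');a=f['color'][270:380,220:350,::-1];g=eyes.grab_frame('scene');b=g['color'][130:270,300:460,::-1]
cv2.imwrite('pics/hover.png',np.hstack([cv2.resize(a,(400,400)),cv2.resize(b,(400,400))]))
E
```

```text
[471.2  43.1 138.9] [0.7 0.1 0.5] heading z -5.68 tilt [ 0.    -1.    -0.003] tool delta [-1.7 48.8  2.3]
```

View pics/hover.png

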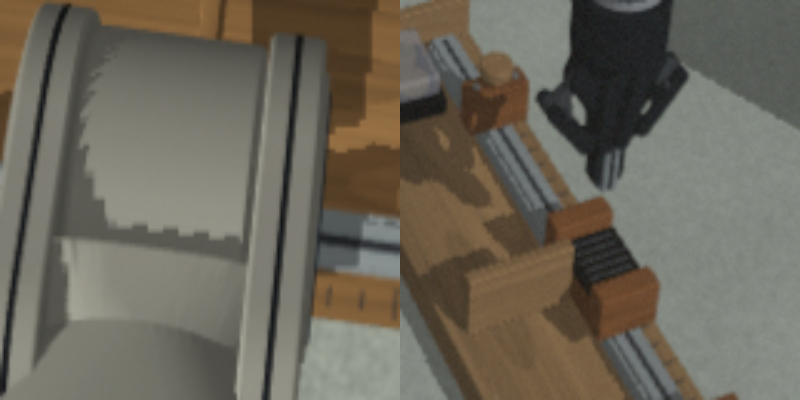

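Request:
step_arm([
  [-1, -1.5, 8, 2, 0, 0, 0],
  [-1, 0, 12, 0, 0, 0, 0],
  [-1, 0, 12, 0, 0, 0, 0],
  [-1, 0, 10, 0, 0, 0, 0],
  [-1, 0, 6, 0, 0, 0, 0],
  [-1, 0, 4, 0, 0, 0, 0],
  [-1, 0, 0, 0, 0, 0, 0],
  [-1, 0, 0, 0, 0, 0, 0],
])

```text
clock: 4.93
position: [474.9, 43.7, 88.6]
ee_rot: [-1.161, 1.281, -1.282]
force: [0.4, 0.1, 1.0]
gripper_width: 0.001
```

```bash
python3 d.py 473.5,44.6,81
python3 - <<'E'
from h import *
g=eyes.grab_frame('scene');b=g['color'][180:260,330:430,::-1]
cv2.imwrite('pics/near.png',cv2.resize(b,(750,600)))
E
```

```text
[474.9  43.7  88.6] [0.4 0.1 1. ] heading z -5.65 tilt [-0.    -1.     0.001] tool delta [-0.7  7.6 -1.5]
```

View pics/near.png

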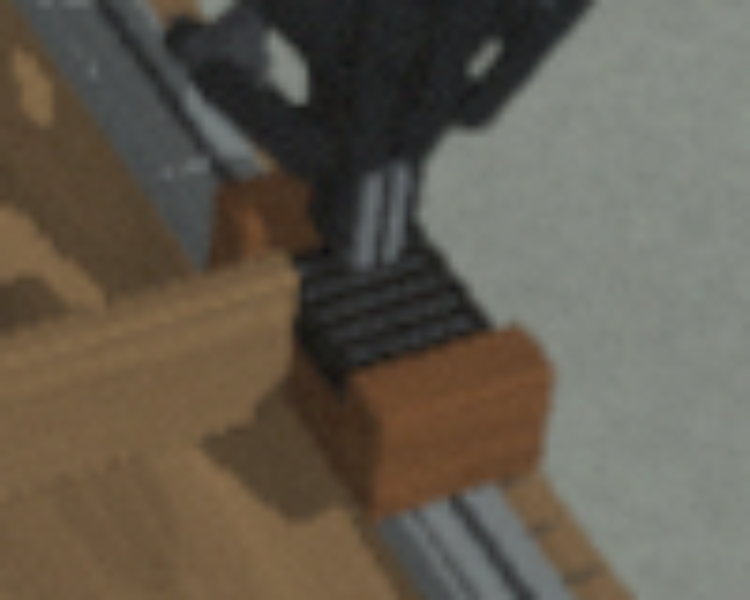

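Request:
step_arm([
  [-1, 0, 3, 0, 0, 0, 0],
  [-1, 0, 3, 0, 0, 0, 0],
  [-1, 0, 2, 0, 0, 0, 0],
  [-1, 0, 2, 0, 0, 0, 0],
  [-1, 0, 0, 0, 0, 0, 0],
  [-1, 0, 0, 0, 0, 0, 0],
])

```text
clock: 5.48
position: [474.8, 43.9, 78.5]
ee_rot: [-1.161, 1.281, -1.281]
force: [-0.2, -1.3, 3.9]
gripper_width: -0.003
```

Request:
step_arm([
  [-1, 0, 2, 0, 0, 0, 0],
  [-1, 0, 2, 0, 0, 0, 0],
  [-1, 0, 1, 0, 0, 0, 0],
  [-1, 0, 0, 0, 0, 0, 0],
  [-1, 0, 0, 0, 0, 0, 0],
])

```text
clock: 5.9
position: [474.9, 43.9, 73.9]
ee_rot: [-1.161, 1.28, -1.282]
force: [-1.5, -0.5, 9.1]
gripper_width: 0.002
```

Request:
step_arm([
  [-1, 1, 0.5, 0, 0, 0, 0],
  [-1, 2, 0, 0, 0, 0, 0],
  [-1, 3, 0, 0, 0, 0, 0],
  [-1, 4, 0, 0, 0, 0, 0],
  [-1, 4, 0, 0, 0, 0, 0],
  [-1, 4, 0, 0, 0, 0, 0],
  [-1, 4, 0, 0, 0, 0, 0],
  [-1, 4, 0, 0, 0, 0, 0],
  [-1, 4, 0, 0, 0, 0, 0],
])

```text
clock: 6.65
position: [472.1, 14.2, 73.8]
ee_rot: [-1.16, 1.28, -1.281]
force: [-2.7, 1.6, 13.6]
gripper_width: -0.001
```

```bash
python3 d.py 460.2,-94,73.5
cat > p.py <<'E'
from h import *
f=eyes.grab_frame('scene');C=cloud(f);d=spotter.cut_out('scene','divider')[0];S=C[d['mask']];S=S[~np.isnan(S).any(1)]
T=S[(S[:,2]>86)&(S[:,2]<94)&(S[:,0]>495)]  # thin board top
print('board',len(T),np.median(T,0).round(1))
e=spotter.cut_out('scene','pad')
for x in e[:1]:
    P=C[x['mask']];P=P[~np.isnan(P).any(1)];print('pad',x['confidence'],len(P),np.median(P,0).round(1))
E
python3 p.py
python3 - <<'E'
from h import *
C=np.load('scene0.npy').reshape(-1,3);T=C[(C[:,2]>86)&(C[:,2]<94)&(C[:,0]>495)&(C[:,0]<610)&(abs(C[:,1]-55)<40)]
print('initial board',len(T),np.median(T,0))
E
```

```text
[472.1  14.2  73.8] [-2.7  1.6 13.6] heading z -5.6 tilt [-0.001 -1.     0.002] tool delta [108.8   0.2  -1.3]
board 139 [555.2  26.1  87.4]
pad 0.82 212 [479.3  34.9  54.1]
initial board 131 [556.33077868  56.0145833   87.62632934]
```

Request:
step_arm([
  [-1, 4, 0, 0, 0, 0, 0],
  [-1, 6, 0, 0, 0, 0, 0],
  [-1, 8, 0, 0, 0, 0, 0],
  [-1, 10, 0, 0, 0, 0, 0],
  [-1, 12, 0, 0, 0, 0, 0],
  [-1, 12, 0, 0, 0, 0, 0],
  [-1, 12, 0, 0, 0, 0, 0],
  [-1, 12, 0, 0, 0, 0, 0],
  [-1, 10, 0, 0, 0, 0, 0],
  [-1, 8, 0, 0, 0, 0, 0],
  [-1, 6, 0, 0, 0, 0, 0],
  [-1, 0, 0, 0, 0, 0, 0],
])

```text
clock: 7.8
position: [462.6, -86.7, 73.9]
ee_rot: [-1.16, 1.28, -1.284]
force: [-0.9, -1.6, 13.3]
gripper_width: 0.003
```

```bash
python3 d.py 460.2,-94,73.5; python3 p.py
```

```text
[462.6 -86.7  73.9] [-0.9 -1.6 13.3] heading z -5.67 tilt [ 0.001 -1.     0.002] tool delta [ 7.5  0.4 -1.7]
board 117 [546.4 -74.4  87.7]
pad 0.66 228 [471.1 -68.5  53.4]
```

Request:
step_arm([
  [-1, 2, 0, 0, 0, 0, 0],
  [-1, 2, 0, 0, 0, 0, 0],
  [-1, 2, 0, 0, 0, 0, 0],
  [-1, 2, 0, 0, 0, 0, 0],
  [-1, 2, 0, 0, 0, 0, 0],
  [-1, 2, 0, 0, 0, 0, 0],
  [-1, 2, 0, 0, 0, 0, 0],
  [-1, 2, 0, 0, 0, 0, 0],
  [-1, 0, 0, 0, 0, 0, 0],
])

```text
clock: 8.7
position: [461.2, -101.8, 73.9]
ee_rot: [-1.16, 1.279, -1.283]
force: [-1.2, 0.0, 13.3]
gripper_width: 0.003
```

```bash
python3 d.py 460.2,-94,73.5; python3 p.py
```

```text
[ 461.2 -101.8   73.9] [-1.2  0.  13.3] heading z -5.62 tilt [ 0.    -1.     0.002] tool delta [-7.6  0.4 -1.7]Traceback (most recent call last):
  File "p.py", line 2, in <module>
    f=eyes.grab_frame('scene');C=cloud(f);d=spotter.cut_out('scene','divider')[0];S=C[d['mask']];S=S[~np.isnan(S).any(1)]
                                            ~~~~~~~~~~~~~~~~~~~~~~~~~~~~~~~~~~^^^
IndexError: list index out of range
```

Request:
step_arm([
  [-1, 1, 0, 0, 0, 0, 0],
  [-1, 1, 0, 0, 0, 0, 0],
  [-1, 1, 0, 0, 0, 0, 0],
  [-1, 0, 0, 0, 0, 0, 0],
])

```text
clock: 9.13
position: [461.0, -103.5, 73.8]
ee_rot: [-1.158, 1.279, -1.28]
force: [1.1, 7.6, 13.7]
gripper_width: 0.003
```

```bash
sed -i 's/cut_out(.scene.,.divider.)\[0\];S=C\[d\[.mask.\]\]/cut_out("scene","pad");S=C[240-160:300,250:450].reshape(-1,3)/; s/(S\[:,0\]>495)/(S[:,0]>510)\&(S[:,0]<610)\&(S[:,1]>-130)\&(S[:,1]<-50)/' p.py; python3 p.py
```

```text
board 87 [547.7 -91.3  87.3]
pad 0.67 197 [466.8 -85.1  53.8]
```

Request:
step_arm([
  [-1, 1, 0, 0, 0, 0, 0],
  [-1, 1, 0, 0, 0, 0, 0],
  [-1, 1, 0, 0, 0, 0, 0],
  [-1, 1, 0, 0, 0, 0, 0],
  [-1, 0, 0, 0, 0, 0, 0],
  [-1, 0, 0, 0, 0, 0, 0],
])

```text
clock: 9.78
position: [460.5, -107.3, 73.8]
ee_rot: [-1.158, 1.28, -1.28]
force: [0.6, 7.4, 13.7]
gripper_width: -0.0
```

```bash
python3 p.py;  python3 - <<'E'
from h import *
g=eyes.grab_frame('scene');b=g['color'][140:230,295:415,::-1]
cv2.imwrite('pics/end.png',cv2.resize(b,(800,600)))
E
```

```text
board 92 [547.5 -91.   87.3]
pad 0.79 177 [466.9 -85.6  53.8]
```

View pics/end.png

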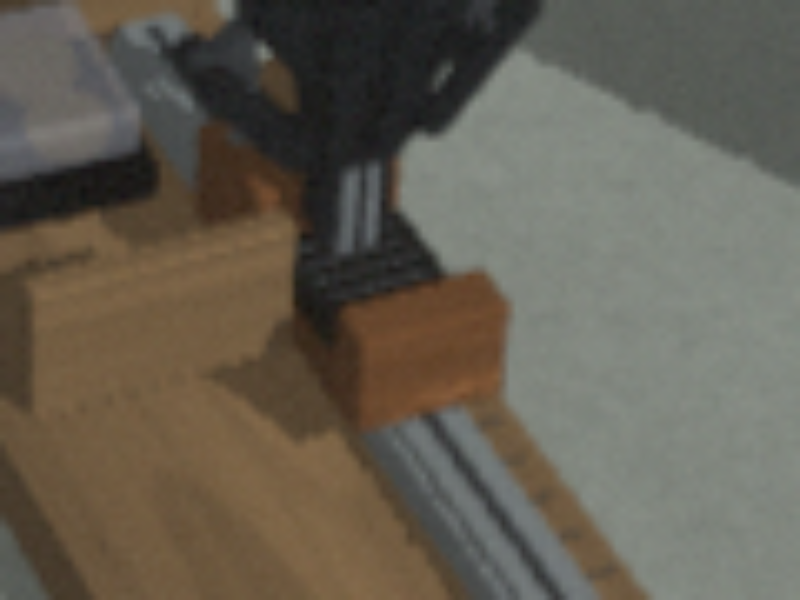

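Request:
step_arm([
  [-1, 0, -1, 0, 0, 0, 0],
  [-1, 0, -2, 0, 0, 0, 0],
  [-1, 0, -2, 0, 0, 0, 0],
  [-1, 0, -2, 0, 0, 0, 0],
  [-1, 0, -2, 0, 0, 0, 0],
  [-1, 0, -3, 0, 0, 0, 0],
  [-1, 0, -5, 0, 0, 0, 0],
  [-1, 0, -10, 0, 0, 0, 0],
  [-1, 0, -20, 0, 0, 0, 0],
  [-1, 0, -30, 0, 0, 0, 0],
  [-1, 0, -30, 0, 0, 0, 0],
  [-1, 0, -30, 0, 0, 0, 0],
])

```text
clock: 10.98
position: [459.3, -108.7, 211.5]
ee_rot: [-1.162, 1.281, -1.282]
force: [1.9, -0.1, -0.1]
gripper_width: -0.001
```

Request:
step_arm([
  [-1, 0, -20, -10, 0, 0, 0],
  [-1, 30, 0, -20, 0, 0, 0],
  [-1, 30, 0, -10, 0, 0, 0],
  [-1, 30, 0, 0, 0, 0, 0],
  [-1, 30, 0, 0, 0, 0, 0],
  [-1, 30, 0, 0, 0, 0, 0],
  [-1, 30, 0, 0, 0, 0, 0],
  [-1, 30, 0, 0, 0, 0, 0],
  [-1, 30, 0, 0, 0, 0, 0],
  [-1, 20, 0, 0, 0, 0, 0],
  [-1, 10, 0, 0, 0, 0, 0],
  [-1, 0, 0, 0, 0, 0, 0],
])

```text
clock: 11.98
position: [392.9, -374.9, 229.5]
ee_rot: [-1.161, 1.283, -1.283]
force: [0.0, 0.3, -0.1]
gripper_width: 0.0
```

Run:
```python
from h import *
print(telemetry.read_state()['position'],telemetry.read_state()['force'])
f=eyes.grab_frame('top');C=cloud(f);C0=np.load('top0.npy')
b=f['color'][230:400,300:500,::-1];cv2.imwrite('pics/fin.png',cv2.resize(b,(700,595)))
u=np.array([.0973,.9953])
for q,lo,hi in(('pad',58,68),('marked_stop_mid',69,76)):
    d=spotter.cut_out('top',q)[0];S=C[d['mask']];S=S[(S[:,2]>lo)&(S[:,2]<hi)];r=cv2.minAreaRect(S[:,:2].astype(np.float32))
    print(q,d['confidence'],r,'z',np.median(S[:,2]),'along',np.percentile(S[:,:2]@u,[1,99]))
for q in('pack_a','jar','basket'):
    for d in spotter.cut_out('top',q)[:2]: print(q,d['confidence'],np.nanmedian(C[d['mask']],0).round(1))
```

```text
[ 392.9209972  -374.9441825   229.47389169] [ 0.02028566  0.3455387  -0.13325635]
pad 0.65 ((460.7849426269531, -88.69761657714844), (52.82229232788086, 50.59483337402344), 84.42852020263672) z 63.88651317118274 along [-69.13436068 -17.75864483]
marked_stop_mid 0.93 ((455.05889892578125, -152.08596801757812), (26.454212188720703, 60.451194763183594), 85.91971588134766) z 71.87195619223496 along [-120.00009288  -94.2158572 ]
pack_a 0.88 [569.7 289.2  51. ]
pack_a 0.72 [ 518.7 -242.6   50.7]
jar 0.93 [760.7 101.2  97.2]
basket 0.77 [ 795.3 -146.1   34.6]
```

View pics/fin.png

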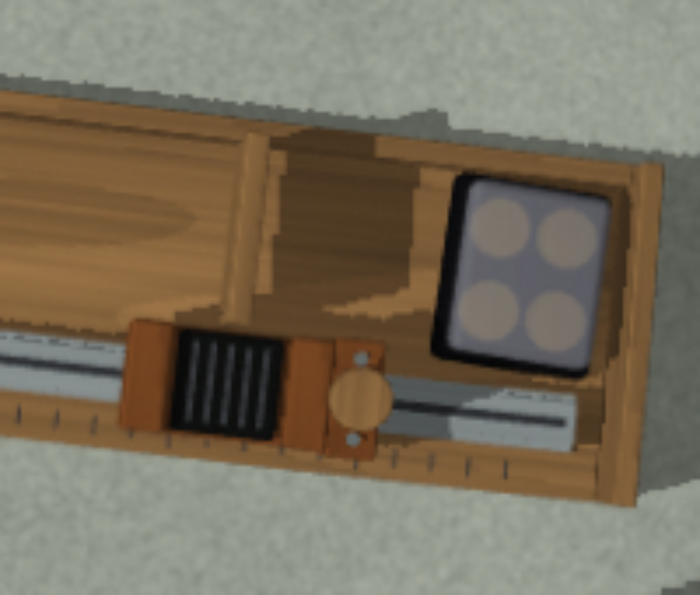

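```bash
python3 -c "
from rig import order
print(order.hand_in())"
```

```text
the job is handed in; nothing more can be done
None
```

The divider now rests against the marked (knobbed) stop with its pad back up, and I handed the job in at about 12 s of the 35 s. I pressed the pad with the closed fingertips at about 13 N. Keeping it pressed, I slid the divider about 144 mm, until it stopped moving while the fingertips slid a few mm further across the pad. Then I lifted straight up and moved clear.

**Last checks (top camera, before handing in):**
- **Divider:** its middle is about 63.7 mm from the stop's middle. The nominal contact distance is 64.5 mm and the camera is good to about 2 mm. No gap shows in the picture.
- **Pad:** its top is at 63.9 mm, against 64 mm when fully up.
- **Packs, jar and basket:** all within about 1 mm of where they started.
- **Contact:** the force on the tool is back to about zero, and the arm is well clear.

No final check failed. The network missed the divider in one picture during the push, so I tracked its upright board from the depth image instead. That gave a final board position about 3 mm further on than I expected, which I put down to how I cropped the depth points. The top camera did not show that offset.

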